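# Close the shielded test box and throw its barrel bolt

## Task

Close the lid of the aluminium test box fully, then bolt it shut: lift the red bolt handle out of its parking notch, slide the bolt through the eye on the lid, and lower the handle fully down into the notch of the brass keeper plate. That plate is adjustable, so feel for where its notch is. Leave the jar, the solder spool and the yellow screwdriver where they stand.

Things in the scene. Friction and masses are not known exactly. Their poses are not given: they have to be found in the camera images.
- shield_box: Fixed aluminium test box 181 mm deep (x), 250 wide (y). Origin on the bench; x points from the front (bolt side) to the hinge side, y along the bolt towards the eye, z up. Numbers below are mm in this frame ('box frame'). Solid front deck x -86 to -30, top z 55; lidded cavity x -30 to 95. Nothing stands in front of it.
- rod_axis (a point): Point on the bolt rod's axis in the box frame (-55, 0, 71). The rod, 12 mm thick, lies along y, in steel guide straps on the deck at y -78 to -66 and y 32 to 50 (22 mm deep in x, top z 81).
- park_notch (a point): Middle of the parking notch (12 mm wide) in the steel comb wall in front of the rod: box frame (-78, -50, 71). The wall is 3 mm thick, top z 83, from y -80 to 50, with a window from y -20 to 20 that the brass keeper plate covers.
- keeper_zone (a point): Middle of the range of the keeper notch: box frame (-81.5, -2, 71). The brass keeper plate is screwed on the comb wall's front (x -83.5 to -79.5, top z 85.3), 60 mm long in y, with one notch 12.4 mm wide in its middle. Each time it is set elsewhere: notch centre from y -12 to +8. This is NOT reported, and this point does not show it: see it or feel for it.
- lid (a joint): Lid hinge along the box's y at x 97, z 58; 0 = fully shut, grows as it opens (to 1.3 rad); starts half open. Plate 130 mm from hinge to front edge, 246 wide, 8 thick; shut, its upper face is at z 64. Stiff (0.35 N m): stays where left; a few newtons at the front move it. A steel eye on its front edge (y 65 to 77) has a 17 mm hole that surrounds the rod's axis when shut.
- lid_knob (a point): Centre of the black ball knob (20 mm diameter) on the lid's upper face; when shut it is at x 0, y 0, z 85.
- bolt (a joint): Travel of the bolt along the box's +y, m: 0 = parked (start), 0.066 = end stop. About 2.5 N of friction. The rounded rod tip is at y 55 + travel (mm). The handle stem is at y -50 + travel, so the keeper notch lies at a travel between 0.038 and 0.058.
- handle (a joint): Angle of the bolt handle about the rod's axis, rad: 0 = level towards the box's -x, fully down in a notch; grows as it is lifted, to 1.4. The stem (8 mm thick) clears the comb wall and keeper plate above about 0.70; resting on their top edges beside a notch it stands at about 0.68. Slightly stiff (0.06 N m): it stays at any angle and must be pressed down.
- bolt_knob (a point): Centre of the red ball knob (20 mm diameter) at the handle's end, 60 mm from the rod's axis. At handle angle a and travel s: x -55 - 60 cos a, y -50 + s, z 71 + 60 sin a. Pinched along y it pivots easily between the fingers as the handle turns.
- jar_screws: Clear jar with a black lid, 48 mm diameter, 58 mm tall, upright on the bench; origin under its centre. Bystander.
- solder_spool: Spool of solder, 55 mm diameter, 45 mm tall, upright; origin under its centre. Bystander.
- driver_yellow: Yellow screwdriver lying on the bench, 119 mm long, 16 mm thick; origin under its centre. Bystander.

How it is judged (in metres and radians):
On the way, in this order (a step that is already met when the one before it is completed fails the run):
1. the lid is shut (value of joint lid below 0.03 rad), for 0.2 s.
2. the handle is lifted clear of its parking notch, the lid still shut (value of joint handle above 0.6 rad and value of joint lid below 0.04 rad), for 0.1 s.
3. the bolt is through the eye of the shut lid (value of joint bolt above 0.032 m and value of joint lid below 0.04 rad), for 0.1 s.
At the end, for the whole second after the job is handed in: The lid is shut (under 0.04 rad), the bolt stands through its eye (travel over 32 mm) and the handle lies down in the keeper plate's notch (under 0.15 rad), all at rest (all of step 3 and value of joint handle below 0.15 rad and velocity of joint handle below 0.1 rad/s and velocity of joint bolt below 0.01 m/s); the robot touches nothing.
It fails at once if a bystander (jar, spool or yellow screwdriver) is shifted by more than 30 mm (distance of any of jar_screws, solder_spool, driver_yellow from where it was at the start of the episode above 0.03 m).
It fails at once if a bystander is knocked over (angle between any of jar_screws, solder_spool's own z axis and vertical above 0.6 rad).
It also fails if it takes over 54 s, if anything falls off the work surface, if the arm or the gripper's body presses on something with over 40 N, if the wrist force passes 120 N, or if a joint passes its speed limit or range.

## Robot

A 6-joint arm with a two-finger parallel gripper is mounted at the origin on a cart in front of the work surface, level with it; the furniture and walls round the work are solid. World frame = base frame: x ahead of the robot, y to its left, z up, the work surface at z = 0. Lengths are in mm, angles in rad, forces in N, time in s.
With the tool pointing down it reaches from about 275 to 750 mm from the base axis. Payload 10.2 kg.
Tool frame: the origin (TCP) lies at the very end of the fingers, on their centre line; the grasp point (between the pads) lies 19 mm behind it (ctrl.hold_point_z is the distance from the TCP to the grasp point, in mm); z points along the fingers, y is the direction in which the jaws open and shut (so a half turn about z gives the same grasp; the last joint's range is limited). The gripper opens to 85 mm and grips with 20 to 120 N. Pads are 22 mm wide; open, the fingers measure 114 mm over their backs; the gripper's body (76 mm by 85 mm) begins 54 mm behind the grasp point. The pads swing forward as they close: fully open they stand 13 mm farther back than shut.
Start: joints at [-1.482, 0.313, 1.498, -0, 1.331, -0.223], TCP at [161.043, -499.696, 231.294] pointing down, gripper open.
Joint ranges: [-2.94, 2.94], [-0.97, 2.17], [0.19, 2.56], [-1.23, 4.37], [0.02, 3.11], [-2.88, 2.88]. Speed limits (rad/s): [2.39, 2.39, 3.01, 3.14, 3.14, 3.14].

## Interface

Orientations are given as a unit quaternion [w, x, y, z].
In Python, from rig import readout, cams, workorder, spotter, ctrl gives the robot as it stands.
- The arm moves only by the tool step_arm, never from a script. Its argument "plan" is text: rows parted by semicolons, each of 5 numbers parted by spaces: the shift along the tool's x, y, z in cm, then the turn about the tool's z in degrees, then the opening in per cent of the stroke, from 0 (shut) to 100 (fully open). In form: x y z twist gripper; .... A call has 1 to 10 rows; each row is the pose to reach, as a shift and turn from the pose commanded when the call began, along the tool's axes at that moment; what a row does not reach only later rows make up. A row lasts 1/10 s, in which the tool goes at most 50 mm and 8.59 degrees, less where a joint would pass 70% of its speed; a pose out of reach is approached as far as the arm can. A call with a gripper value outside its range is refused whole. The fingers move at their own pace and stop on an object; "grip_force" is the grip in N (left out, the last holds). Time passes only in rows, so rows that repeat a pose let the fingers close. It gives the time, the measured TCP pose, the force and the opening at its end, in the units of the state.
- readout.sense(): the state, without advancing time (a new reading comes with each control period).
- cams.capture(name): name is "side" or "top"; returns (picture, depth): 400x640x3 uint8, red, green, blue; 400x640 float32, mm along the optical axis (not along the pixel's ray), 0 where there is no reading.
- cams.camera_info(name): a dict with "vfov" (degrees; the focal length in pixels is half the picture's height over the tangent of half this angle, whatever the lens; pixels are square), "cx", "cy" (the principal point, pixels), "rvec" (rotation vector, rad) and "tvec" (3), from world to camera coordinates, as OpenCV has them. Camera axes: x right, y down, z forward; pixel columns grow to the right and rows downward; lengths in mm; the calibration is good to about 2 mm. A picture is of the moment at which its call begins. camera_info takes no time and is no camera call.
- workorder.finish_job(): hands the job in, once; it reports no verdict.
Trained networks look in the newest picture that a camera, given by its name, has taken for a name from the list of things; names that differ only in an ending like _2 or _b are one class to them, and where a whole thing is asked for, a point or a joint stands for the part that bears it (a point fixed in the world has none). Each returns a list of dicts, best first, with "conf" (0 to 1); they miss things now and then, are a little off and sometimes report something else, mostly with a low value. They report only what shows in the picture. A call takes as long as a camera call.
- spotter.regions_of(camera, target): "pixels" (400x640 bool, what is visible of it) and "extent" ([centre column, centre row, width, height] in pixels, round what is visible of it).
The state is a dict: "time_s": time; "joints": joint angles; "dq": joint speeds; "tau": joint torques, N m; "eef_pos": TCP position; "ee_rot": TCP orientation; "force": force on the tool from outside, world axes, zero at the start; "wrist_torque": the same for the moment, N m; "grip_width": opening from 0.0 (shut) to 1.0 (fully open).
Only numpy, scipy, OpenCV 4.12 (cv2) and the standard library are available. Lean on these libraries where they do the work, as an engineer would, in place of code of your own. Each camera call takes 0.05 s, during which the arm holds its last target. There are 200 camera calls.

## Working session

There is one attempt and no reset: what is moved stays moved. The work goes in short steps, Python scripts to look and compute and a tool call to move; the robot and the scene stay as the last step left them, time stands still between calls to the robot, and variables do not carry over. Pictures are saved under pics/ and viewed, about 8 in all and at most 12, crops included, and the job is handed in when it is done.

Besides the shell and the picture viewer there is one more tool, called in YAML: its name, and indented under it one key for each argument. step_arm: Moves the arm, as the interface text tells. Its arguments: {"type":"object","properties":{"plan":{"type":"string"},"grip_force":{"type":"number"}},"required":["plan"]}

```bash
mkdir -p pics; ls; cat > h.py <<'E'
import numpy as np, cv2
from rig import readout, cams, workorder, spotter, ctrl
def cam(n):
    c=cams.camera_info(n); f=200/np.tan(np.radians(c['vfov']/2)); R=cv2.Rodrigues(np.array(c['rvec'],float))[0]
    return f,c['cx'],c['cy'],R,np.array(c['tvec'],float).ravel()
def world(n,u,v,d):
    f,cx,cy,R,t=cam(n); u,v,d=map(np.asarray,(u,v,d))
    p=np.stack([(u-cx)/f*d,(v-cy)/f*d,d],-1); return (p-t)@R
def proj(n,P):
    f,cx,cy,R,t=cam(n); p=np.atleast_2d(P)@R.T+t; return np.c_[p[:,0]/p[:,2]*f+cx,p[:,1]/p[:,2]*f+cy,p[:,2]]
def snap(n,f=None):
    im,d=cams.capture(n)
    if f: cv2.imwrite('pics/'+f,im[:,:,::-1])
    return im,d
E
python3 - <<'E'
from h import *
np.set_printoptions(precision=1,suppress=True)
print(readout.sense())
for n in('top','side'):
    print(cams.camera_info(n)); im,d=snap(n,n+'0.png')
    for t in ('shield_box','lid','lid_knob','bolt_knob','bolt','handle','jar_screws','solder_spool','driver_yellow'):
        r=spotter.regions_of(n,t)
        for q in r[:2]:
            m=q['pixels']&(d>0); v,u=np.nonzero(m)
            if len(u): P=world(n,u,v,d[v,u]); print(n,t,round(q['conf'],2),np.array(q['extent']),np.median(P,0),P.min(0),P.max(0))
E
```

```text
pics
{'time_s': 0.0, 'joints': array([-1.5,  0.3,  1.5,  0. ,  1.3, -0.2]), 'dq': array([ 0.,  0.,  0.,  0., -0.,  0.]), 'tau': array([ -0. , -41.2, -26. ,  -0. ,   0. ,   0. ]), 'eef_pos': array([ 161. , -499.4,  230.7]), 'ee_rot': array([-0. ,  1. ,  0.2,  0. ]), 'force': array([-0. ,  0.5,  0.1]), 'wrist_torque': array([-0.,  0., -0.]), 'grip_width': 1.0010243189772352}
{'vfov': 56.37412180304871, 'cx': 315.19421565596053, 'cy': 204.94154593328156, 'rvec': array([ 2.2, -2.2,  0. ]), 'tvec': array([160.8, 562.5, 947.4])}
top shield_box 0.97 [339.  188.4 110.3 104.1] [605.8  90.3  76.3] [470.8 -62.6  -4.1] [737.1 243.4 186.9]
top lid 0.77 [339.8 167.8 107.   61.5] [643.7  84.9 113.9] [567.6 -46.8   1.1] [731.2 221.  186.9]
top lid_knob 0.75 [339.5 169.9 114.7  59.9] [643.3  83.9 114.1] [565.7 -47.4   6.7] [730.5 210.9 186.9]
top bolt_knob 0.72 [349.7 225.9  15.6  30.7] [512.9  72.4  76.4] [473.1  55.7  55.9] [543.2  88.3  84. ]
top bolt 0.84 [351.1 223.4  70.7  33.9] [538.2  78.7  76.5] [473.3 -14.6  54.2] [561.7 139.8  84. ]
top handle 0.69 [347.4 229.1  11.4  33.9] [511.7  72.4  7
[... 1203 characters left out ...]
.7  80.7  75.6] [469.3  60.6  66.3] [539.9  94.8  82.4]
side handle 0.68 [349.6 190.6  30.1  21.9] [494.3  80.3  75.5] [469.3   9.8   8.4] [540.5  94.8  82.4]
side handle 0.39 [298.9 198.  134.7 122.3] [611.1 119.1  37.5] [ 469.3 -180.3   -2.8] [778.5 243.3 187. ]
side jar_screws 0.75 [223.  240.6  25.   34.1] [691.8 280.2  52.6] [676.  248.5   4.8] [721.7 293.7  61.4]
side solder_spool 0.62 [386.8 182.2  23.7  25.9] [448.3 -44.1  34.6] [424.9 -82.2  -1.3] [478.2 -30.6  48. ]
side driver_yellow 0.72 [290.2 295.6  20.1  26.1] [530.2 331.9  14.5] [503.8 306.7   4.6] [565.  348.4  19.3]
side driver_yellow 0.46 [350.  191.   31.4  19.6] [497.5  79.9  76.1] [470.   56.7  67.9] [540.5  94.8  82.4]
```

```bash
python3 - <<'E'
import cv2,numpy as np
a=cv2.imread('pics/top0.png')[120:270,230:430]; b=cv2.imread('pics/side0.png')[120:320,200:420]
a=cv2.resize(a,(800,600),interpolation=2); b=cv2.resize(b,(660,600),interpolation=2)
cv2.imwrite('pics/a.png',a);cv2.imwrite('pics/b.png',b)
E
```

```text
(no output)
```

View pics/a.png

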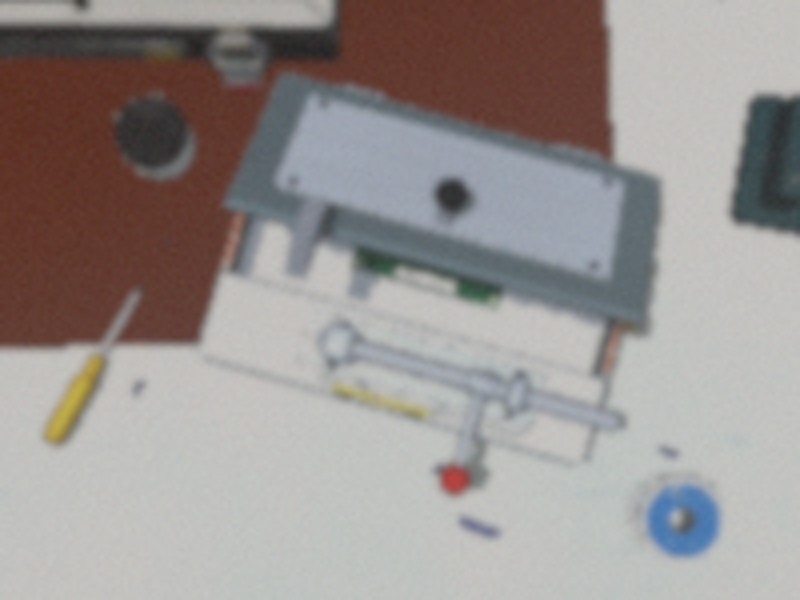

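View pics/b.png

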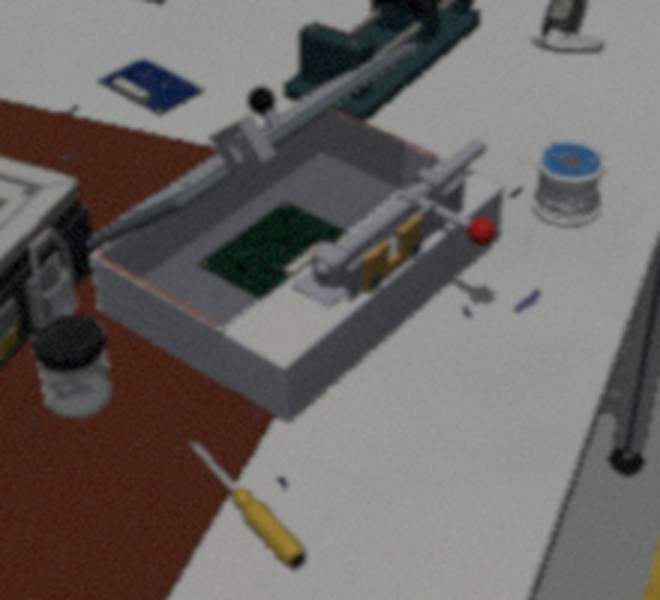

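```bash
cat >> h.py <<'E'
def tw(p,B):
    x,y,a=B; p=np.atleast_2d(np.array(p,float)); c,s=np.cos(a),np.sin(a)
    return np.c_[x+c*p[:,0]-s*p[:,1],y+s*p[:,0]+c*p[:,1],p[:,2]]
def tb(P,B):
    x,y,a=B; P=np.atleast_2d(P)-[x,y,0]; c,s=np.cos(a),np.sin(a)
    return np.c_[c*P[:,0]+s*P[:,1],-s*P[:,0]+c*P[:,1],P[:,2]]
E
cat > fit.py <<'E'
from h import *
from scipy.optimize import least_squares
np.set_printoptions(precision=1,suppress=True)
t=lambda u,v:(230+u/4,120+v/4)
s=lambda u,v:(200+u/3,120+v/3)
obs=[('top',(-86,125,55),t(200,357)),('top',(-86,-125,55),t(583,462)),('top',(-115,-50,71),t(454,478)),
('side',(-86,125,55),s(288,362)),('side',(-86,125,0),s(287,418)),('side',(-86,-125,55),s(501,191)),('side',(-115,-50,71),s(482,231))]
def res(B): return np.concatenate([proj(n,tw(p,B))[0,:2]-q for n,p,q in obs])
r=least_squares(res,[620,90,-.25],loss='soft_l1'); B=r.x; print(B.tolist()); print(res(B).reshape(-1,2))
np.save('B.npy',B)
# z-independent depth check: deck points
im,d=cv2.imread('pics/top0.png'),cams.capture('top')[1]
v,u=np.mgrid[:400,:640]; P=tb(world('top',u.ravel(),v.ravel(),d.ravel()),B); ok=d.ravel()>0
for nm,x0,x1,y0,y1 in (('deck',-84,-80,60,120),('rod',-60,-50,-30,20),('kn',-125,-105,-60,-40),('bench',-150,-130,-50,50)):
    m=ok&(P[:,0]>x0)&(P[:,0]<x1)&(P[:,1]>y0)&(P[:,1]<y1); print(nm,m.sum(),np.percentile(P[m,2],[10,50,90]))
m=ok&(P[:,2]>40)&(P[:,2]<62)&(P[:,0]<-35)&(P[:,0]>-110)&(abs(P[:,1])<140); print('deck ext',P[m].min(0),P[m].max(0))
k=ok&(P[:,2]>72)&(P[:,1]>-30)&(P[:,1]<30)&(P[:,0]<-35)&(P[:,0]>-75); print('rod x',np.median(P[k],0))
for n in('top','side'):
    im=cv2.imread(f'pics/{n}0.png').astype(int)
    sel=(im[:,:,1]-im[:,:,0]>35)&(im[:,:,2]>im[:,:,1])
    q=proj(n,tw((-82,-2,75),B))[0]; vv,uu=np.nonzero(sel); mm=np.hypot(uu-q[0],vv-q[1])<25; uu,vv=uu[mm],vv[mm]
    f,cx,cy,R,T=cam(n); C=-R.T@T
    D=np.stack([(uu-cx)/f,(vv-cy)/f,np.ones(len(uu))],-1)@R
    C1=tb(C,B)[0]; D1=tb(C+D,B)-C1
    if n=='side': p=C1+D1*((-83.5-C1[0])/D1[:,0])[:,None]
    else: p=C1+D1*((85.3-C1[2])/D1[:,2])[:,None]
    print(n,len(p),p.min(0),p.max(0))
    if n=='side':
        for lo,hi in((66,70),(70,74),(74,78),(78,82),(82,86)): print(lo,np.sort(p[(p[:,2]>lo)&(p[:,2]<=hi),1]))
    else: print(np.sort(p[:,1]))
E
python3 fit.py
```

```text
[602.4060044791627, 94.42946844652027, -0.29776067004405715]
[[-0.7 -1.1]
 [ 0.4  0.4]
 [ 0.6 -0.5]
 [-0.8  1. ]
 [ 0.5  2.3]
 [ 1.6 -3. ]
 [-0.1 -0.7]]
deck 40 [52.9 55.2 57.3]
rod 84 [74.1 76.6 78.4]
kn 64 [ 1.7 77.9 82. ]
bench 290 [-2.1 -0.1  2.2]
deck ext [ -86.  -123.8   40.2] [-35.  126.5  61.7]
rod x [-55.2  -0.4  76.2]
top 30 [-84.6 -17.8  85.3] [-81.3  35.3  85.3]
[-17.8 -17.1 -15.5 -14.8 -12.5 -10.2  -9.6  -7.9  -7.3  -4.9  -2.6  -0.3
   0.3   2.6   4.9   7.3  14.8  17.2  17.8  19.5  20.1  22.4  24.8  25.4
  27.1  27.7  30.   32.4  34.7  35.3]
side 15 [-83.5 -13.   67.5] [-83.5  33.3  89.2]
66 [ 6.7 10. ]
70 []
74 []
78 []
82 [-2.9 30. ]
```

```bash
cat >> h.py <<'E'
from scipy.spatial.transform import Rotation as Ro
def tool():
    s=readout.sense(); q=s['ee_rot']; return s,Ro.from_quat([q[1],q[2],q[3],q[0]]).as_matrix()
def goto(p,B):
    """box-frame TCP target -> tool shift cm, twist deg to put jaws along box y"""
    s,R=tool(); W=tw(p,B)[0]; a=B[2]; by=np.array([-np.sin(a),np.cos(a),0])
    l=R.T@by; tws=np.degrees(np.arctan2(-l[0],l[1])); tws=(tws+90)%180-90
    return (R.T@(W-s['eef_pos'])/10).round(2),round(tws,1)
def st(B):
    s,R=tool(); a=B[2]; print('t',round(s['time_s'],2),'box',tb(s['eef_pos'],B)[0].round(1),'F',(np.array([[np.cos(a),np.sin(a),0],[-np.sin(a),np.cos(a),0],[0,0,1]])@s['force']).round(1),'g',round(s['grip_width'],3),'j',np.round(s['joints'],2))
E
python3 - <<'E'
from h import *
np.set_printoptions(precision=1,suppress=True)
B=np.load('B.npy')
for n in('top','side'):
    im,d=cams.capture(n)
    v,u=np.mgrid[:400,:640]; ok=d.ravel()>0; P=tb(world(n,u.ravel(),v.ravel(),d.ravel()),B)
    m=ok&(abs(P[:,0]+55)<12)&(P[:,2]>70.5)&(P[:,2]<80)&(P[:,1]>-30)&(P[:,1]<28)
    print(n,'rod fit slope',np.polyfit(P[m,1],P[m,0],1),m.sum())
    m=ok&(P[:,2]>75)&(P[:,1]>-120)&(P[:,1]<-20)&(P[:,0]>0)&(P[:,0]<95)
    k=np.polyfit(P[m,0],P[m,2],1); print('lid',np.arctan(-k[0]),m.sum())
    c=im.reshape(-1,3).astype(int); m=ok&(c.max(1)<70)&(abs(P[:,1])<30)&(P[:,0]>-40)&(P[:,0]<60)&(P[:,2]>100)
    print('lidknob',m.sum(),np.median(P[m],0))
    m=ok&(c[:,0]-c[:,1]>60)&(c[:,0]-c[:,2]>60)&(abs(P[:,1]+50)<30)&(P[:,2]>40); print('red',m.sum(),np.median(P[m],0))
print(goto((10,40,250),B)); st(B)
E
```

```text
top rod fit slope [  0.  -55.1] 113
lid 0.6883112401023462 1364
lidknob 31 [ 37.1   1.  150. ]
red 28 [-116.3  -47.7   80. ]
side rod fit slope [  0.  -57.3] 116
lid 0.6692272262943691 170
lidknob 82 [ 32.4   6.5 143.4]
red 43 [-118.7  -42.9   78.5]
(array([ 63.4, -45.7,  -1.9]), np.float64(34.9))
t 1.15 box [-247.6 -697.5  231.3] F [-0.5 -0.1 -0.1] g 1.002 j [-1.5  0.3  1.5 -0.   1.3 -0.2]
```

step_arm:
  plan: "63.4 -45.7 -1.9 34.9 0;63.4 -45.7 -1.9 34.9 0;63.4 -45.7 -1.9 34.9 0;63.4 -45.7 -1.9 34.9 0;63.4 -45.7 -1.9 34.9 0;63.4 -45.7 -1.9 34.9 0;63.4 -45.7 -1.9 34.9 0;63.4 -45.7 -1.9 34.9 0;63.4 -45.7 -1.9 34.9 0;63.4 -45.7 -1.9 34.9 0"

```text
time_s: 2.15
eef_pos: [452.0, -104.1, 243.5]
ee_rot: [0.0, 0.989, -0.148, 0.0]
force: [1.5, -0.4, -0.1]
grip_width: -0.001
```

```bash
python3 -c "
from h import *
B=np.load('B.npy');st(B);print(goto((10,40,250),B))"
```

```text
t 2.15 box [ -85.6 -234.   243.5] F [ 1.5  0.  -0.1] g -0.001 j [-0.48  0.17  1.65 -0.    1.32  1.39]
(array([  9.57, -27.39,  -0.64]), np.float64(0.0))
```

step_arm:
  plan: "9.6 -27.4 -0.6 0 0;9.6 -27.4 -0.6 0 0;9.6 -27.4 -0.6 0 0;9.6 -27.4 -0.6 0 0;9.6 -27.4 -0.6 0 0;9.6 -27.4 -0.6 0 0;9.6 -27.4 -0.6 0 0;9.6 -27.4 6 0 0;9.6 -27.4 9 0 0;9.6 -27.4 9 0 0"

```text
time_s: 3.15
eef_pos: [620.0, 127.1, 147.4]
ee_rot: [0.001, 0.989, -0.148, -0.006]
force: [-0.2, 0.4, 0.3]
grip_width: 0.004
```

```bash
python3 -c "
from h import *
B=np.load('B.npy');st(B)"
```

```text
t 3.15 box [  7.3  36.4 147.4] F [-0.3  0.4  0.3] g 0.004 j [ 0.02  0.63  1.25 -0.    1.28  1.89]
```

step_arm:
  plan: "0 0 1 0 0;0 0 2 0 0;0 0 3 0 0;0 0 4 0 0;0 0 5 0 0;0 0 6 0 0;0 0 7 0 0;0 0 7.5 0 0;0 0 8 0 0;0 0 8 0 0"

```text
time_s: 4.15
eef_pos: [622.9, 127.7, 72.5]
ee_rot: [0.0, 0.989, -0.148, -0.0]
force: [0.1, 0.6, -0.5]
grip_width: -0.0
```

```bash
python3 -c "
from h import *
B=np.load('B.npy');st(B)"
```

```text
t 4.15 box [ 9.8 37.9 72.5] F [-0.1  0.6 -0.5] g -0.0 j [ 0.02  0.7   1.32 -0.    1.12  1.89]
```

step_arm:
  plan: "0 0 0.3 0 0;0 0 0.5 0 0;0 0 0.7 0 0;0 0 0.8 0 0;0 0 0.8 0 0"

```text
time_s: 4.65
eef_pos: [623.1, 127.7, 65.1]
ee_rot: [0.0, 0.989, -0.148, 0.0]
force: [-0.3, 0.7, 0.2]
grip_width: -0.002
```

```bash
python3 -c "
from h import *
B=np.load('B.npy');st(B);snap('side','s1.png')
im,d=snap('top','t1.png')
v,u=np.mgrid[:400,:640]; ok=d.ravel()>0; P=tb(world('top',u.ravel(),v.ravel(),d.ravel()),B)
m=ok&(P[:,2]>30)&(P[:,1]>-120)&(P[:,1]<-50)&(P[:,0]>-25)&(P[:,0]<90)
print(np.polyfit(P[m,0],P[m,2],1),np.median(P[m,2]))
"
```

```text
t 4.65 box [10.  37.9 65.1] F [-0.5  0.5  0.2] g -0.002 j [ 0.02  0.71  1.32 -0.    1.11  1.89]
[-7.06667985e-03  6.57825113e+01] 65.55909757347919
```

step_arm:
  plan: "0 0 0.1 0 0;0 0 0.2 0 0;0 0 0.25 0 0;0 0 0.3 0 0;0 0 0.3 0 0;0 0 0.3 0 0"

```text
time_s: 5.35
eef_pos: [623.3, 127.8, 63.9]
ee_rot: [0.0, 0.989, -0.148, 0.0]
force: [-5.1, -0.6, 13.7]
grip_width: 0.002
```

```bash
python3 -c "
from h import *
B=np.load('B.npy');st(B)
im,d=snap('side')
cv2.imwrite('pics/s2.png',cv2.resize(im[120:280,200:420,::-1],(800,582),interpolation=2))
im,d=snap('top')
v,u=np.mgrid[:400,:640]; ok=d.ravel()>0; P=tb(world('top',u.ravel(),v.ravel(),d.ravel()),B)
m=ok&(P[:,2]>30)&(P[:,1]>-120)&(P[:,1]<-50)&(P[:,0]>-25)&(P[:,0]<90)
print(np.polyfit(P[m,0],P[m,2],1),np.median(P[m,2]))
"
```

```text
t 5.35 box [10.2 38.  63.9] F [-4.7 -2.  13.7] g 0.002 j [ 0.02  0.71  1.32 -0.    1.1   1.89]
[6.67134998e-04 6.49737455e+01] 65.05168179960063
```

View pics/s2.png

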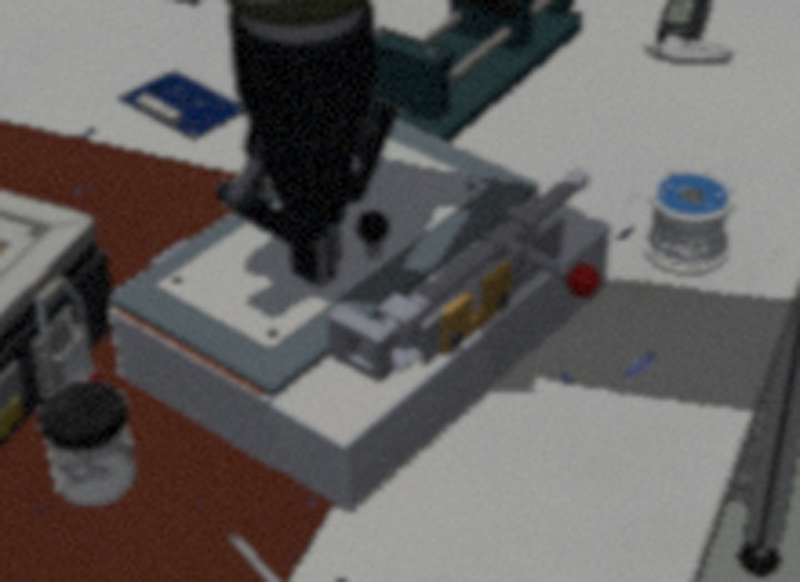

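step_arm:
  plan: "0 0 -4 0 0;0 0 -7.6 0 30;-4 3 -7.6 0 60;-8 6 -7.6 0 60;-12.6 8.6 -7.6 0 60;-12.6 8.6 -7.6 0 60;-12.6 8.6 -7.6 0 60;-12.6 8.6 -7.6 0 60"

```text
time_s: 6.25
eef_pos: [478.8, 82.4, 138.7]
ee_rot: [-0.0, 0.989, -0.148, 0.001]
force: [-0.3, -0.5, -0.2]
grip_width: 0.6
```

```bash
python3 -c "
from h import *
B=np.load('B.npy');st(B);print(goto((-115.5,-48.5,52),B))"
```

```text
t 6.25 box [-114.6  -47.7  138.7] F [-0.1 -0.5 -0.2] g 0.6 j [-0.07  0.32  1.74  0.    1.07  1.8 ]
(array([-0.11,  0.08,  8.67]), np.float64(0.0))
```

Descend, then close gently.

step_arm:
  plan: "-0.1 0.1 3 0 60;-0.1 0.1 6 0 60;-0.1 0.1 8 0 60;-0.1 0.1 8.6 0 60;-0.1 0.1 8.6 0 60;-0.1 0.1 8.6 0 0;-0.1 0.1 8.6 0 0;-0.1 0.1 8.6 0 0;-0.1 0.1 8.6 0 0;-0.1 0.1 8.6 0 0"
  grip_force: 30

```text
time_s: 7.25
eef_pos: [477.0, 81.9, 53.0]
ee_rot: [-0.0, 0.989, -0.148, 0.001]
force: [2.0, 2.0, 6.3]
grip_width: 0.21
```

```bash
python3 -c "
from h import *
B=np.load('B.npy');st(B)
im,d=snap('side')
cv2.imwrite('pics/s3.png',cv2.resize(im[120:280,260:420,::-1],(600,600),interpolation=2))"
```

```text
t 7.25 box [-116.2  -48.8   53. ] F [1.3 2.5 6.3] g 0.21 j [-0.07  0.45  1.82  0.    0.86  1.8 ]
```

View pics/s3.png

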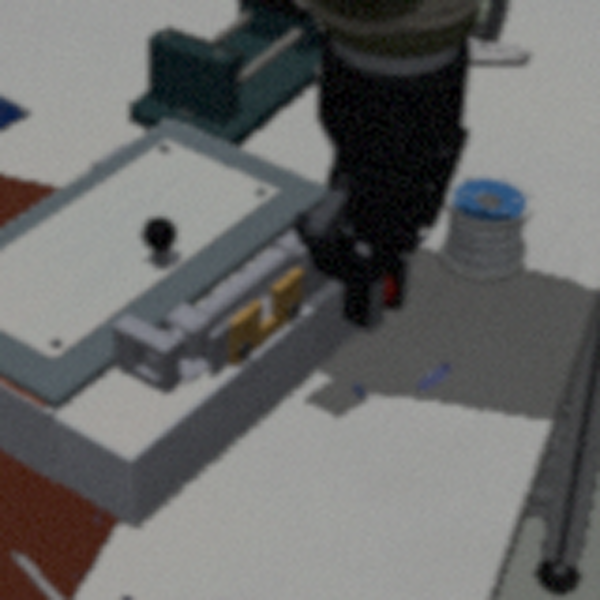

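step_arm:
  plan: "0.03 0 -0.6 0 0;0.12 0 -1.19 0 0;0.27 0 -1.77 0 0;0.47 0 -2.34 0 0;0.73 0 -2.88 0 0;1.05 0 -3.39 0 0;1.41 0 -3.87 0 0;1.82 0 -4.3 0 0;2.04 0 -4.51 0 0;2.04 0 -4.51 0 0"

```text
time_s: 8.3
eef_pos: [495.8, 76.0, 97.6]
ee_rot: [-0.0, 0.989, -0.148, -0.0]
force: [1.0, 4.5, -0.6]
grip_width: 0.204
```

```bash
python3 -c "
from h import *
B=np.load('B.npy');st(B)
snap('side');im,d=snap('top')
cv2.imwrite('pics/t3.png',cv2.resize(im[160:260,270:420,::-1],(750,500),interpolation=2))"
```

```text
t 8.3 box [-96.5 -48.9  97.6] F [-0.3  4.6 -0.6] g 0.204 j [-0.08  0.41  1.74  0.    0.99  1.79]
```

View pics/t3.png

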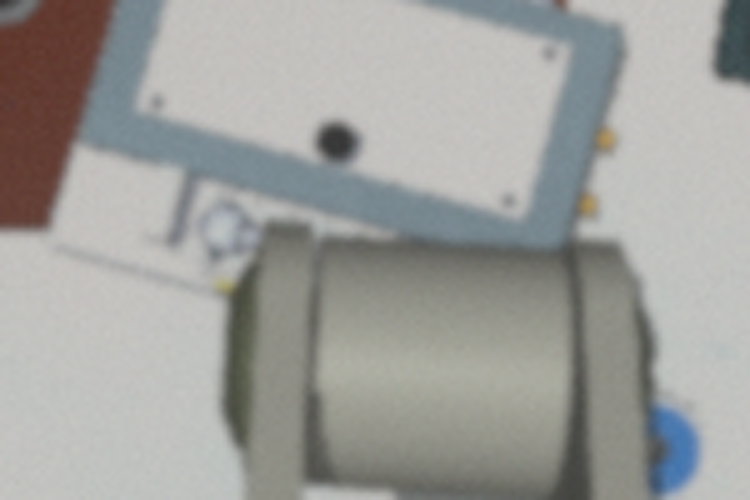

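step_arm:
  plan: "0 -0.5 0 0 0;0 -1.2 0 0 0;0 -2 0 0 0;0 -2.8 0 0 0;0 -3.6 0 0 0;0 -4.4 0 0 0;0 -5 0 0 0;0 -5.4 0 0 0;0 -5.6 0 0 0;0 -5.6 0 0 0"

```text
time_s: 9.4
eef_pos: [512.1, 129.8, 97.3]
ee_rot: [-0.0, 0.989, -0.148, -0.0]
force: [-2.6, 1.4, 0.3]
grip_width: 0.208
```

```bash
python3 -c "
from h import *
B=np.load('B.npy');st(B)
im,d=snap('side')
cv2.imwrite('pics/s4.png',cv2.resize(im[140:260,270:410,::-1],(700,600),interpolation=2))"
```

```text
t 9.4 box [-96.7   7.3  97.3] F [-2.9  0.6  0.3] g 0.208 j [0.03 0.46 1.66 0.   1.02 1.89]
```

View pics/s4.png

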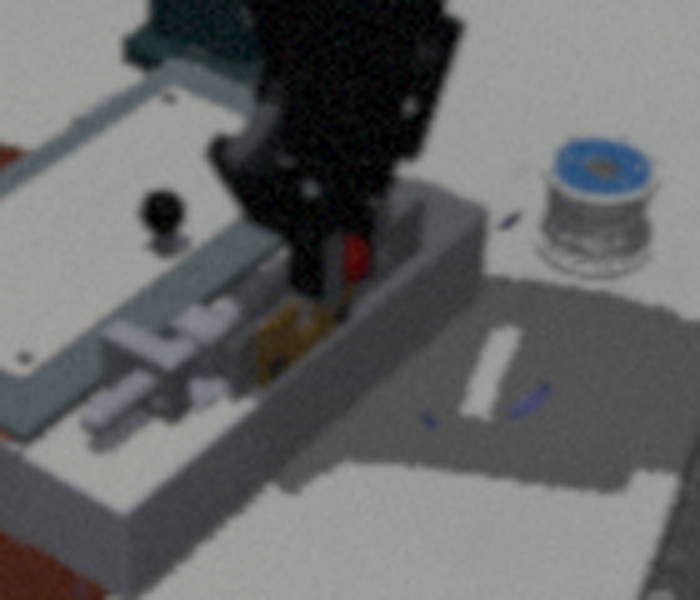

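step_arm:
  plan: "-0.32 0 0.32 0 0;-0.63 0 0.64 0 0;-0.82 0 0.88 0 0;-1.0 0 1.12 0 0;-1.0 0 1.12 0 0"

```text
time_s: 9.95
eef_pos: [503.1, 132.2, 86.1]
ee_rot: [-0.0, 0.989, -0.148, 0.001]
force: [4.7, 1.6, -2.1]
grip_width: 0.209
```

```bash
python3 -c "
from h import *
B=np.load('B.npy');st(B)"
```

```text
t 9.95 box [-106.     7.    86.1] F [ 4.   2.9 -2.1] g 0.209 j [0.03 0.46 1.69 0.   0.98 1.9 ]
```

step_arm:
  plan: "-0.31 0 0.51 0 0;-0.58 0 1.05 0 0;-0.78 0 1.62 0 0;-0.93 0 2.2 0 0;-1.02 0 2.8 0 0;-1.05 0 3.3 0 0;-1.05 0 3.45 0 0;-1.05 0 3.45 0 0"

```text
time_s: 10.75
eef_pos: [492.7, 135.3, 52.0]
ee_rot: [0.0, 0.989, -0.148, 0.0]
force: [0.2, 1.0, 10.7]
grip_width: 0.207
```

```bash
python3 -c "
from h import *
B=np.load('B.npy');st(B)"
```

```text
t 10.75 box [-116.8    6.9   52. ] F [-0.1  1.  10.7] g 0.207 j [ 0.04  0.5   1.74 -0.    0.9   1.91]
```

step_arm:
  plan: "0 0 0 0 45;0 0 0 0 45;0 0 0 0 45;0 0 0 0 45;-1 0 -3 0 45;-2 0 -7 0 45;-6 0 -11 0 45;-10 0 -15 0 45;-15 2 -17 0 45;-15 2 -17 0 45"

```text
time_s: 11.75
eef_pos: [340.9, 160.5, 223.3]
ee_rot: [-0.0, 0.989, -0.147, 0.001]
force: [0.8, 0.1, -0.5]
grip_width: 0.449
```

```bash
python3 -c "
from h import *
np.set_printoptions(precision=1,suppress=True)
B=np.load('B.npy');st(B)
n='side';im,d=snap('side')
cv2.imwrite('pics/s5.png',cv2.resize(im[130:270,240:410,::-1],(728,600),interpolation=2))
for n in ('side','top'):
    im,d=snap(n)
    v,u=np.mgrid[:400,:640]; ok=d.ravel()>0; P=tb(world(n,u.ravel(),v.ravel(),d.ravel()),B);c=im.reshape(-1,3).astype(int)
    m=ok&(c[:,0]-c[:,1]>60)&(c[:,0]-c[:,2]>60)&(abs(P[:,1])<40)&(P[:,2]>40)&(P[:,0]<-60); print('red',m.sum(),np.median(P[m],0))
    m=ok&(P[:,2]>30)&(P[:,1]>-120)&(P[:,1]<-50)&(P[:,0]>-25)&(P[:,0]<90)
    print(np.polyfit(P[m,0],P[m,2],1))
"
```

```text
t 11.75 box [-269.4  -13.6  223.3] F [ 0.7  0.4 -0.5] g 0.449 j [ 0.1 -0.   1.9 -0.   1.2  2. ]
red 48 [-118.4   11.9   78.2]
[ 0. 65.]
red 27 [-115.6    7.3   79.6]
[ 0.  64.9]
```

View pics/s5.png

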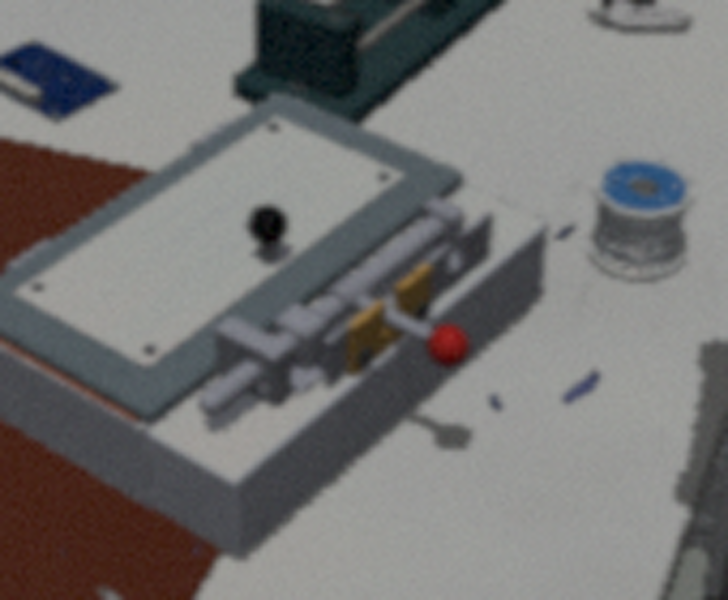

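The picture shows the rod through the eye, the stem sitting in the brass notch, and the knob at about (448, 345), at the height it had when parked.

```bash
python3 -c "
from rig import workorder; print(workorder.finish_job())"
```

```text
the job is handed in; nothing more can be done
None
```

The lid is closed and bolted, and the job was handed in with about 12 s on the robot's clock. No verdict was reported.

**What I did:**
- Pressed the lid shut with closed fingers. It stopped at z 63.9 mm with about 14 N.
- Pinched the red knob, lifted the handle to about 0.85 rad and slid the bolt about 56 mm through the eye.
- Lowered the handle at the spot where I had seen the keeper notch in the pictures. It went in first time, with no contact at the plate's top edge, and stopped at the bottom with about 11 N.
- Released the knob and backed the arm away.

**Last checks, with the arm clear:**
- **Lid:** flat in both cameras, with a slope of 0.0 and its upper face at about z 65 mm (nominal 64).
- **Handle:** the knob is within 0.4 mm of its height when parked, so the handle is level.
- **Bolt:** travel is about 55 mm, going by how far the knob moved, and the rod is visibly through the eye.
- **Robot:** the force reading is near zero.

**Not exact or not checked:**
- The two cameras disagreed by 3 to 5 mm on the knob's position, most in y. I worked from the top camera and what I felt.
- I did not re-measure the jar, the spool or the screwdriver. I commanded no move close to them, and the spool stands upright in the last picture.

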